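# Build the straining stack on the bench scale

### The job

Set up the scale so that the next batch can be strained and weighed: stand the dark metal cup upright in the middle of the scale's pan, then set the white liner in it, then seat the orange funnel in the liner's mouth, and last hang the fine strainer (the blue one) in the funnel, each fully home and level before the next. Leave the coarse yellow strainer, the hardener bottle, the paint tin and the beaker where they are, and do not lean on the scale: it takes 7 kg at most.

Things in the scene. Friction and masses are not known exactly. Their poses are not given: they have to be found in the camera images.
- scale: Bench scale, fixed, light grey housing 205 x 205 mm, round flat level steel pan 160 mm in diameter. Origin on the table under the pan's centre; pan top 75 mm above it, rigid. A 32 mm thick column at x = +98, y = +108 mm in its frame carries a blue display head 120 mm wide, top 206 mm above the table.
- cup: Open dark metal cup with black rubber foot, 240 g: body 62 mm outside diameter, wall 3 mm, foot 72 mm diameter and 6 mm high, height 80 mm, inner floor 10 mm above the underside. Origin at the centre of its underside, z up. Stands upright on a green mat whose top is 3 mm above the table.
- liner: White plastic liner, 60 g, 80 mm high: body 42 mm diameter at the foot, 49 mm above; round collar 66 mm in diameter from 68 to 80 mm above the underside, mouth 44 mm. Origin at the centre of its underside, z up. Stands upright on a 3 mm mat. Home, the collar lies on the cup's rim, its origin 12 mm above the cup's; 2 mm side play.
- funnel: Orange funnel, 90 g, 48 mm high: spout 38 mm in diameter, 14 mm long; flat shoulder 62 mm diameter (14 to 18 mm up); cone; upright band 67 mm outside diameter from 36 to 48 mm up, mouth 61 mm. Origin at the centre of the spout's underside, z up. Stands upright on a 3 mm mat. Home, the shoulder lies on the liner's collar, its origin 66 mm above the liner's; 3 mm play.
- strainer_blue: Fine strainer, 70 g: steel basket 42 mm (foot) to 56 mm diameter, 16 mm deep; blue ring 70 mm diameter, 16 to 20 mm up; blue handle bar 34 mm along its own x, 10 mm thick along y, 32 to 48 mm up. Origin at the centre of the basket's underside, z up. Stands upright on a 3 mm mat. Home, the ring lies on the funnel's rim, its origin 32 mm above the funnel's; 2.5 mm play.
- strainer_yellow: The coarse strainer, not to be used: the same shape as the fine one, with yellow ring and handle. Origin at the centre of the basket's underside. Leave it alone.
- hardener: Small aluminium hardener bottle with white label and red cap, 48 mm diameter, 88 mm high, standing on a mat among the things. Origin at the centre of its underside. Leave it alone.
- tin: Silver paint tin with a red and white label, 100 mm diameter, 122 mm high, standing on the table. Origin at the centre of its underside. Leave it alone.
- beaker: Clear beaker with blue graduation rings, 84 mm diameter, 112 mm high, standing on the table. Origin at the centre of its underside. Leave it alone.
Mind the look-alikes: they are no part of the job. Of the things that look like the strainer_blue, the larger one is meant.

How it is judged (in metres and radians):
On the way, in this order (a step that is already met when the one before it is completed fails the run):
1. the cup stands on the middle of the pan (horizontal distance between cup and scale below 0.015 m and z of cup in the frame of scale between 0.072 and 0.078 m and angle between cup's own z axis and vertical below 0.06 rad), for 0.2 s.
2. the liner is home in the cup on the pan (all of step 1 and horizontal distance between liner and cup below 0.006 m and z of liner in the frame of cup between 0.009 and 0.015 m and angle between liner's own z axis and vertical below 0.06 rad), for 0.2 s.
3. the funnel is home in the liner (all of step 2 and horizontal distance between funnel and liner below 0.006 m and z of funnel in the frame of liner between 0.063 and 0.069 m and angle between funnel's own z axis and vertical below 0.06 rad), for 0.2 s.
4. the blue strainer hangs in the funnel (all of step 3 and horizontal distance between strainer_blue and funnel below 0.006 m and z of strainer_blue in the frame of funnel between 0.029 and 0.035 m and angle between strainer_blue's own z axis and vertical below 0.06 rad), for 0.2 s.
At the end, for the whole second after the job is handed in: The cup stands upright on the pan within 15 mm of its centre; the liner is home in the cup, the funnel home on the liner and the blue strainer home on the funnel (each within 6 mm of the axis and 3 mm of its seated height of the one below, tilted less than 0.06 rad); all released and at rest (all of step 4 and linear speed of each of cup, liner, funnel, strainer_blue below 0.02 m/s); the robot touches nothing.
It fails at once if the yellow strainer was moved more than 30 mm (distance of strainer_yellow from where it was at the start of the episode above 0.03 m).
It fails at once if the hardener bottle, paint tin or beaker was moved more than 30 mm (distance of any of hardener, tin, beaker from where it was at the start of the episode above 0.03 m).
It fails at once if more than 70 N on the scale (contact force between scale and anything else above 70 N).
It also fails if it takes over 131 s, if anything falls off the work surface, if the arm or the gripper's body presses on something with over 40 N, if the wrist force passes 120 N, or if a joint passes its speed limit or range.

### The arm

A 6-joint arm with a two-finger parallel gripper is mounted at the origin on the work surface. World frame = base frame: x ahead of the robot, y to its left, z up, the work surface at z = 0. Lengths are in mm, angles in rad, forces in N, time in s.
With the tool pointing down it reaches from about 275 to 1000 mm from the base axis. Payload 8.4 kg.
Tool frame: the origin (TCP) lies at the very end of the fingers, on their centre line; the grasp point (between the pads) lies 19 mm behind it; z points along the fingers, y is the line along which they close (so a half turn about z gives the same grasp; the last joint's range is limited). The gripper opens to 85 mm and grips with 20 to 120 N. Pads are 22 mm wide; open, the fingers measure 114 mm over their backs; the gripper's body (76 mm by 85 mm) begins 54 mm behind the grasp point. The pads swing forward as they close: fully open they stand 13 mm farther back than shut.
Start: joints at [-1.329, 0.353, 1.633, -0, 1.155, -0.002], TCP at [150.868, -606.52, 231.281] pointing down, gripper open.
Joint ranges: [-2.63, 2.63], [-0.92, 2.1], [0.06, 2.66], [-1.3, 4.44], [0, 2.69], [-3.02, 3.02]. Speed limits (rad/s): [2.22, 2.22, 2.79, 3.14, 3.14, 3.14].

### API

Orientations are given as [roll, pitch, yaw] about the fixed x, y, z axes, in that order (R = Rz(yaw) Ry(pitch) Rx(roll)).
In Python, from rig import sensors, grab_frame, camera_params, order gives the robot as it stands. The module is installed in compiled form; this text tells all that it offers.
- The arm moves only by the tool move_arm, never from a script. Its argument "motion" is a list of rows, each a list of 7 numbers: the turn, a rotation vector about the tool's x, y, z in normalised numbers (1 is 2 rad), then the shift along the tool's x, y, z in shares of 0.6 m (1.0 is 0.6 m), then the finger opening in m, from 0 to 0.0854. A call has 1 to 8 rows; each row is the pose to reach, as a shift and turn from the pose commanded when the call began, along the tool's axes at that moment; what a row does not reach only later rows make up. A row lasts 1/8 s, in which the tool goes at most 62.5 mm and 10.7 degrees, less where a joint would pass 70% of its speed; a pose out of reach is approached as far as the arm can. No shift or turn number may pass 1 either way. A call with a gripper value outside its range is refused whole. The fingers move at their own pace and stop on an object; "grip_force" is the grip in N (left out, the last holds). Time passes only in rows, so rows that repeat a pose let the fingers close. It gives the time, the measured TCP pose, the force, the opening and the grip force at its end, in the units of the state.
- sensors.sense(): the state, without advancing time (a new reading comes with each control period).
- grab_frame(name): name is "side" or "top"; returns (picture, depth): 420x560x3 uint8, red, green, blue; 420x560 float32, mm along the optical axis (not along the pixel's ray), 0 where there is no reading.
- camera_params(name): a dict with "camera_matrix" (3x3 intrinsics, pixels), "world_from_camera" (4x4, takes a point from camera to world coordinates). Camera axes: x right, y down, z forward; pixel columns grow to the right and rows downward; lengths in mm; the calibration is good to about 2 mm. A picture is of the moment at which its call begins. camera_params takes no time and is no camera call.
- order.sign_off(): hands the job in; it is judged then, once.
The state is a dict: "clock": time; "qpos": joint angles; "qvel": joint speeds; "joint_efforts": joint torques, N m; "eef_pos": TCP position; "tcp_rot": TCP orientation; "contact_force": force on the tool from outside, world axes, zero at the start; "wrist_torque": the same for the moment, N m; "opening": opening from 0.0 (shut) to 1.0 (fully open); "grasp_force": force on a finger pad.
Only numpy, scipy, OpenCV 4.12 (cv2) and the standard library are available. Lean on these libraries where they do the work, as an engineer would, in place of code of your own. Each camera call takes 0.05 s, during which the arm holds its last target. There are 200 camera calls.

## Working session

There is one attempt and no reset: what is moved stays moved. The work goes in short steps, Python scripts to look and compute and a tool call to move; the robot and the scene stay as the last step left them, time stands still between calls to the robot, and variables do not carry over. Pictures are saved under pics/ and viewed, at most 14 in all, crops included, and the job is handed in when it is done.

Besides the shell and the picture viewer there is one more tool, called after "Call:" as name(argument=value, ...), one argument or row to a line, values as JSON. move_arm: Moves the arm, as the interface text tells. Its arguments: {"type":"object","properties":{"motion":{"type":"array","items":{"type":"array","items":{"type":"number"}}},"grip_force":{"type":"number"}},"required":["motion"]}

```bash
mkdir -p pics
python3 - <<'E'
from rig import sensors, grab_frame, camera_params
import cv2,numpy as np
s=sensors.sense();print(s)
for n in("side","top"):
    p,d=grab_frame(n);cv2.imwrite(f"pics/{n}0.png",p[:,:,::-1]);np.savez(f"{n}0.npz",p=p,d=d)
    c=camera_params(n);print(n,c)
E
```

```text
{'clock': 0.0, 'qpos': array([-1.32943257e+00,  3.53641516e-01,  1.63415753e+00,  2.16463048e-05,
        1.15516964e+00, -2.40242335e-03]), 'qvel': array([-0.00034658,  0.00126031, -0.00015109,  0.00066694, -0.00054265,
        0.00080716]), 'joint_efforts': array([-1.06972162e-03, -6.05255198e+01, -3.42062688e+01, -1.41385408e-04,
        9.39987134e-03,  1.57865435e-05]), 'eef_pos': array([ 150.74003134, -606.05572885,  230.55580092]), 'tcp_rot': array([-3.14021667e+00, -2.30971247e-05,  2.43757413e-01]), 'contact_force': array([-0.11445901,  0.01510811, -0.13317974]), 'wrist_torque': array([0.02278292, 0.01079477, 0.01857334]), 'grasp_force': 0.0, 'opening': 1.0017022584603266}
side {'camera_matrix': array([[470.66751992,   0.        , 277.17505316],
       [  0.        , 470.66751992, 209.46873821],
       [  0.        ,   0.        ,   1.        ]]), 'world_from_camera': array([[-8.55158457e-01, -3.56163382e-01,  3.76631995e-01,
         7.02655581e+01],
       [-5.18366639e-01,  5.87283253e-01, -6.21606313e-01,
         8.73482365e+02],
       [ 2.03743333e-04, -7.26805357e-01, -6.86843455e-01,
         9.06463150e+02],
       [ 0.00000000e+00,  0.00000000e+00,  0.00000000e+00,
         1.00000000e+00]])}
top {'camera_matrix': array([[415.13385896,   0.        , 279.12542269],
       [  0.        , 415.13385896, 214.17398008],
       [  0.        ,   0.        ,   1.        ]]), 'world_from_camera': array([[ 1.48504554e-02, -9.96181574e-01,  8.60333387e-02,
         4.68744567e+02],
       [-9.99889086e-01, -1.48927003e-02,  1.50810334e-04,
         5.94211208e+01],
       [ 1.13103425e-03, -8.60260360e-02, -9.96292247e-01,
         1.20088800e+03],
       [ 0.00000000e+00,  0.00000000e+00,  0.00000000e+00,
         1.00000000e+00]])}
```

View pics/side0.png

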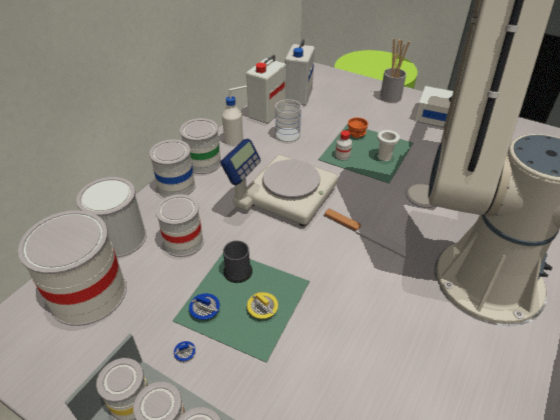

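View pics/top0.png

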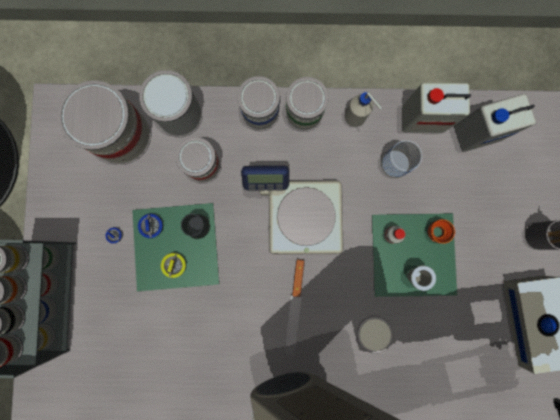

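Top view: candidates for the blue strainer are the large blue ring on the mat (150,225), a small blue one off the mat (114,235) and the yellow one (173,265). I choose the large one. The rest are the cup (196,225), pan (306,216), hardener (397,233), funnel (441,231), liner (422,278), beaker (400,158) and the silver tin (198,158). In the side view, blue is at (204,307), small blue (185,351), yellow (263,306) and cup (237,260).

```bash
cat > h.py <<'E'
import numpy as np,cv2
from rig import sensors,grab_frame,camera_params
def cloud(n,d):
    c=camera_params(n);K=c["camera_matrix"];T=c["world_from_camera"]
    v,u=np.mgrid[:420,:560]
    P=np.stack([(u-K[0,2])/K[0,0]*d,(v-K[1,2])/K[1,1]*d,d],-1)
    W=P@T[:3,:3].T+T[:3,3]; W[d==0]=np.nan; return W
def ray(n,u,v):
    c=camera_params(n);K=c["camera_matrix"];T=c["world_from_camera"]
    r=T[:3,:3]@np.array([(u-K[0,2])/K[0,0],(v-K[1,2])/K[1,1],1]);return T[:3,3],r/np.linalg.norm(r)
def plane(n,u,v,z):
    o,r=ray(n,u,v);return o+r*(z-o[2])/r[2]
def tri(a,b):
    (o1,r1),(o2,r2)=a,b
    t=np.linalg.lstsq(np.stack([r1,-r2],1),o2-o1,rcond=None)[0]
    p,q=o1+r1*t[0],o2+r2*t[1];return (p+q)/2,np.linalg.norm(p-q)
def circ(P):
    A=np.c_[2*P[:,:2],np.ones(len(P))];s=np.linalg.lstsq(A,(P[:,:2]**2).sum(1),rcond=None)[0]
    return s[0],s[1],2*np.sqrt(s[2]+s[0]**2+s[1]**2)
E
cat > m.py <<'E'
from h import *
D={n:np.load(n+"0.npz") for n in("top","side")}
B={"cup":((196,225),(237,260)),"liner":((422,278),(388,146)),"funnel":((441,231),(357,128)),"blue":((150,225),(204,307)),"small":((114,235),(185,351)),"yellow":((173,265),(263,306)),"pan":((306,216),(292,180)),"hard":((397,233),(345,146))}
for k,(a,b) in B.items():
    c0=None
    for n,(u,v) in(("top",a),("side",b)):
        W=cloud(n,D[n]["d"]); r=34 if k=="pan" else 26
        w=W[v-r:v+r,u-r:u+r].reshape(-1,3); w=w[np.isfinite(w[:,2])]
        if c0 is None:
            q=W[v-6:v+7,u-6:u+7].reshape(-1,3);c0=np.nanmedian(q,0)[:2]
        w=w[(np.hypot(*(w[:,:2]-c0).T)<(90 if k=="pan" else 55))&(w[:,2]>8)]
        zt=np.percentile(w[:,2],98); t=w[w[:,2]>zt-(5 if k!="pan" else 4)]
        bb=[(t[:,i].min()+t[:,i].max())/2 for i in(0,1)]
        print(k,n,"ztop %.1f"%zt,len(t),"bbox c",np.round(bb,1),"size",np.round(np.ptp(t[:,:2],axis=0),1), np.round(circ(t),1))
E
python3 m.py
python3 - <<'E'
import cv2
a=cv2.imread("pics/top0.png")[195:300,90:230];b=cv2.imread("pics/side0.png")[235:370,170:310]
r=lambda i:cv2.resize(i,(400,400),interpolation=cv2.INTER_CUBIC)
cv2.imwrite("pics/crop1.png",cv2.hconcat([r(a),r(b)]))
E
```

```text
cup top ztop 85.2 76 bbox c [532.5 293.9] size [59.8 60.2] [533.1 293.8  58.6]
cup side ztop 84.2 126 bbox c [532.4 295.1] size [61.9 64.2] [532.8 295.7  59. ]
liner top ztop 86.4 208 bbox c [ 400.1 -327.9] size [63.7 62.5] [ 400.4 -328.1   55.4]
liner side ztop 86.3 124 bbox c [ 400.4 -326.6] size [62.1 68.2] [ 400.6 -326.1   56. ]
funnel top ztop 53.4 84 bbox c [ 526.7 -394. ] size [64.  65.1] [ 527.3 -394.5   63.5]
funnel side ztop 53.7 62 bbox c [ 527.1 -393.8] size [65.1 72.3] [ 527.5 -392.8   64.2]
blue top ztop 52.4 42 bbox c [531.1 426. ] size [30.7 12.1] [531.2 426.   20.7]
blue side ztop 52.7 56 bbox c [532.2 428.2] size [34.6 11.4] [531.6 425.8  20.7]
small top ztop 33.2 16 bbox c [502.4 532.2] size [14.  18.6] [502.1 532.1  15.3]
small side ztop 32.4 40 bbox c [504.  533.2] size [17.  19.3] [503.9 533.8  13.8]
yellow top ztop 53.5 43 bbox c [422.  356.1] size [30.2 14.5] [422.2 356.8  20.3]
yellow side ztop 52.9 62 bbox c [421.2 357.3] size [32.4 15.7] [421.7 358.2  21.3]
pan top ztop 79.8 1038 bbox c [561.1 -14.6] size [155.8 154.8] [564.  -13.  113.1]
pan side ztop 78.9 1047 bbox c [561.3 -11.8] size [155.4 159. ] [562.  -10.4 111.9]
hard top ztop 93.9 74 bbox c [ 517.6 -264.1] size [24.2 26.6] [ 517.2 -264.4   19.3]
hard side ztop 93.7 38 bbox c [ 515.4 -264.4] size [25.4 30.2] [ 516.8 -263.3   22.2]
```

View pics/crop1.png

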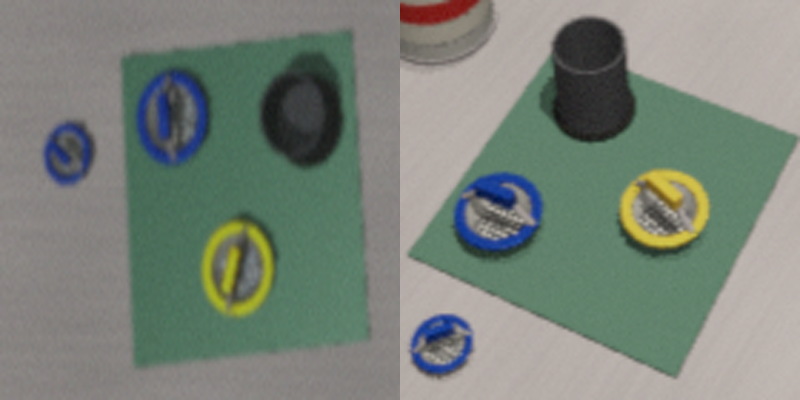

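The crop confirms it: the large blue strainer is at the mat's upper-left corner with its handle along world x, the small one is off the mat, and the yellow one stays apart. Heights match the text within about 2 mm. Next I move over the cup.

Units first: shifts go in shares of 0.6 m and turns go in shares of 2 rad. So -0.384 m / 0.6 = -0.64, -0.335 m / 0.6 = -0.5583, 0.244 rad / 2 = 0.122.

Call:
move_arm(
  motion=[
    [0,0,0.06,0.05,-0.0667,0,0.085],
    [0,0,0.122,0.1117,-0.1483,0,0.085],
    [0,0,0.122,0.1733,-0.23,0,0.085],
    [0,0,0.122,0.235,-0.3133,0,0.085],
    [0,0,0.122,0.2967,-0.395,0,0.085],
    [0,0,0.122,0.3583,-0.4767,0,0.085],
    [0,0,0.122,0.42,-0.5583,0,0.085],
    [0,0,0.122,0.4817,-0.64,0,0.085],
  ],
  grip_force=40,
)

```text
clock: 1.1
eef_pos: [339.0, -162.3, 231.4]
tcp_rot: [3.141, -0.001, -0.001]
contact_force: [1.7, 0.3, -0.2]
opening: 0.996
grasp_force: 0.0
```

```bash
cat >> h.py <<'E'
def go(x,y,z,yaw=0.0):
    from scipy.spatial.transform import Rotation as R
    s=sensors.sense();p=s["eef_pos"];Rt=R.from_euler("xyz",s["tcp_rot"])
    d=Rt.inv().apply(np.array([x,y,z])-p)/1000
    w=(Rt.inv()*R.from_euler("xyz",[np.pi,0,yaw])).as_rotvec()
    print("t%.1f"%s["clock"],"at",np.round(p,1),np.round(s["tcp_rot"],3),"-> turn",np.round(w,4),"shift",np.round(d,4))
E
python3 - <<'E'
from h import *
go(532.7,294.6,231)
D=np.load("top0.npz");W=cloud("top",D["d"])
for n,(u,v) in(("top",(150,225)),("side",(204,307))):
    W=cloud(n,np.load(n+"0.npz")["d"]);w=W[v-26:v+26,u-26:u+26].reshape(-1,3)
    t=w[(w[:,2]>44)&(np.hypot(w[:,0]-531.5,w[:,1]-426)<30)][:,:2]
    e,V=np.linalg.eigh(np.cov(t.T));print(np.sqrt(e),V[:,1],np.arctan2(V[1,1],V[0,1]))
E
```

```text
t1.1 at [ 339.  -162.3  231.4] [ 3.141e+00 -1.000e-03 -1.000e-03] -> turn [ 0.0002 -0.0007 -0.0008] shift [ 1.934e-01 -4.571e-01  4.000e-04]
[2.99495566 9.77751655] [-0.98747657 -0.15776575] -2.9831649989450915
[ 3.18005042 10.04229373] [-0.99301351 -0.11800068] -3.0233164003251827
```

In the tool's units: -0.457 m / 0.6 = -0.7617, -0.4 m / 0.6 = -0.6667.

Call:
move_arm(
  motion=[
    [0,0,0,0.04,-0.095,0,0.085],
    [0,0,0,0.08,-0.19,0,0.085],
    [0,0,0,0.12,-0.285,0,0.085],
    [0,0,0,0.1617,-0.38,0,0.085],
    [0,0,0,0.2017,-0.475,0,0.085],
    [0,0,0,0.2417,-0.57,0,0.085],
    [0,0,0,0.2817,-0.6667,0,0.085],
    [0,0,0,0.3217,-0.7617,0,0.085],
  ],
)

```text
clock: 2.1
eef_pos: [532.0, 294.9, 230.9]
tcp_rot: [3.141, 0.0, 0.0]
contact_force: [1.0, -0.8, 0.9]
opening: 0.999
grasp_force: 0.0
```

```bash
python3 -c "
from h import *
go(532.7,294.6,42)"
```

```text
t2.1 at [532.  294.9 230.9] [3.141 0.    0.   ] -> turn [0.0003 0.0003 0.0002] shift [0.0007 0.0002 0.1889]
```

In the tool's units: 0.189 m / 0.6 = 0.315, 0.175 m / 0.6 = 0.2917.

Call:
move_arm(
  motion=[
    [0,0,0,0.0017,0,0.0833,0.085],
    [0,0,0,0.0017,0,0.1667,0.085],
    [0,0,0,0.0017,0,0.2417,0.085],
    [0,0,0,0.0017,0,0.2917,0.085],
    [0,0,0,0.0017,0,0.315,0.085],
    [0,0,0,0.0017,0,0.315,0.085],
    [0,0,0,0.0017,0,0.315,0.058],
    [0,0,0,0.0017,0,0.315,0.05],
  ],
  grip_force=40,
)

```text
clock: 3.1
eef_pos: [533.8, 293.4, 44.2]
tcp_rot: [-3.14, -0.002, -0.0]
contact_force: [-0.4, 0.1, 3.9]
opening: 0.721
grasp_force: 43.5
```

In the tool's units: -0.2 m / 0.6 = -0.3333, -0.18 m / 0.6 = -0.3.

Call:
move_arm(
  motion=[
    [0,0,0,0,0,0,0.05],
    [0,0,0,0,0,0,0.05],
    [0,0,0,0,0,-0.05,0.05],
    [0,0,0,0,0,-0.1333,0.05],
    [0,0,0,0,0,-0.2167,0.05],
    [0,0,0,0,0,-0.3,0.05],
    [0,0,0,0,0,-0.3333,0.05],
    [0,0,0,0,0,-0.3333,0.05],
  ],
)

```text
clock: 4.1
eef_pos: [533.5, 293.3, 244.6]
tcp_rot: [-3.14, -0.004, -0.0]
contact_force: [-0.1, 0.0, -2.7]
opening: 0.721
grasp_force: 45.2
```

Run:
```python
from h import *
p,d=grab_frame("side");cv2.imwrite("pics/side1.png",p[:,:,::-1]);go(561.3,-13.2,242)
```

```text
t4.2 at [532.7 292.8 242.8] [-3.141e+00 -1.000e-03 -0.000e+00] -> turn [-0.0006 -0.0013 -0.0002] shift [0.0286 0.306  0.0007]
```

View pics/side1.png

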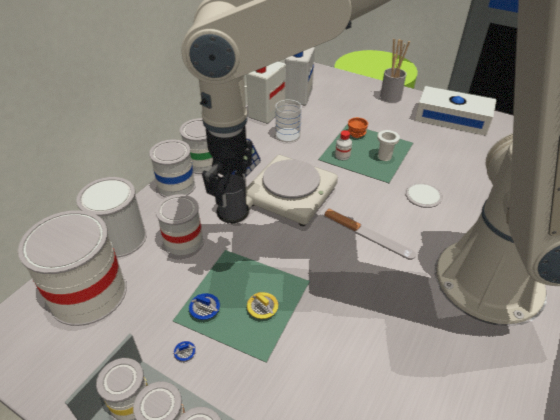

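The cup hangs upright in the gripper at side (232,190). I carry it to the pan.

In the tool's units: 0.306 m / 0.6 = 0.51, 0.029 m / 0.6 = 0.0483.

Call:
move_arm(
  motion=[
    [0,0,0,0.005,0.0667,0,0.05],
    [0,0,0,0.015,0.1667,0,0.05],
    [0,0,0,0.025,0.2667,0,0.05],
    [0,0,0,0.0333,0.3667,0,0.05],
    [0,0,0,0.0417,0.45,0,0.05],
    [0,0,0,0.0483,0.5,0,0.05],
    [0,0,0,0.0483,0.51,0,0.05],
    [0,0,0,0.0483,0.51,0,0.05],
  ],
)

```text
clock: 5.15
eef_pos: [561.0, -13.0, 241.2]
tcp_rot: [-3.141, 0.002, -0.001]
contact_force: [0.4, 1.3, -2.1]
opening: 0.722
grasp_force: 45.5
```

In the tool's units: 0.12 m / 0.6 = 0.2, 0.118 m / 0.6 = 0.1967.

Call:
move_arm(
  motion=[
    [0,0,0,0,0,0.0667,0.05],
    [0,0,0,0,0,0.15,0.05],
    [0,0,0,0,0,0.1833,0.05],
    [0,0,0,0,0,0.1967,0.05],
    [0,0,0,0,0,0.2,0.05],
    [0,0,0,0,0,0.2,0.05],
    [0,0,0,0,0,0.2,0.05],
  ],
)

```text
clock: 6.02
eef_pos: [562.3, -13.1, 123.2]
tcp_rot: [3.142, -0.002, -0.0]
contact_force: [-0.2, 0.6, -2.2]
opening: 0.718
grasp_force: 45.5
```

Run:
```python
from h import *
go(561.3,-13.2,116);print(sensors.sense()["contact_force"])
p,d=grab_frame("side");W=cloud("side",d)
np.savez("side2.npz",p=p,d=d);w=W.reshape(-1,3);m=(np.hypot(w[:,0]-561,w[:,1]+13)<40)&(w[:,2]>60)&(w[:,2]<250)
print(np.histogram(w[m][:,2],bins=np.arange(60,250,10)))
cv2.imwrite("pics/c2.png",cv2.resize(p[100:260,200:400,::-1],(800,600)))
```

```text
t6.0 at [562.3 -13.1 123.2] [ 3.142e+00 -2.000e-03 -0.000e+00] -> turn [ 0.     -0.0016 -0.0002] shift [-0.001   0.0001  0.0072]
[-0.20154654  0.60321078 -2.22419292]
(array([  0, 116,  88,  74,  66,  64,  65,  87,  80,  86,  63,  22,  15,
        41,  41,  35,  64,  40]), array([ 60,  70,  80,  90, 100, 110, 120, 130, 140, 150, 160, 170, 180,
       190, 200, 210, 220, 230, 240]))
```

View pics/c2.png

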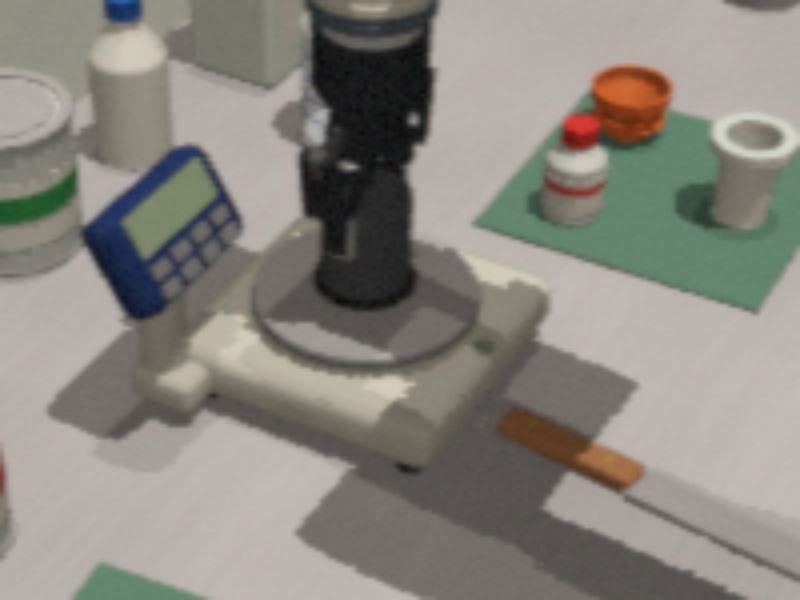

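The cup is upright just above the pan (crop (365,280)) and centred. I lower it gently.

In the tool's units: 0.005 m / 0.6 = 0.0083, 0.004 m / 0.6 = 0.0067.

Call:
move_arm(
  motion=[
    [0,0,0,0,0,0.0033,0.05],
    [0,0,0,0,0,0.0067,0.05],
    [0,0,0,0,0,0.0083,0.05],
    [0,0,0,0,0,0.0083,0.05],
  ],
)

```text
clock: 6.58
eef_pos: [561.6, -13.2, 117.1]
tcp_rot: [-3.142, 0.0, -0.0]
contact_force: [0.8, 0.2, -3.5]
opening: 0.723
grasp_force: 45.5
```

In the tool's units: 0.0015 m / 0.6 = 0.0025, 0.001 m / 0.6 = 0.0017.

Call:
move_arm(
  motion=[
    [0,0,0,0,0,0.0017,0.05],
    [0,0,0,0,0,0.0025,0.05],
    [0,0,0,0,0,0.0025,0.05],
  ],
)

```text
clock: 6.95
eef_pos: [561.7, -13.2, 116.2]
tcp_rot: [3.142, -0.0, -0.0]
contact_force: [-3.0, 0.7, 4.3]
opening: 0.718
grasp_force: 46.0
```

Touched down. I release and lift.

Call:
move_arm(
  motion=[
    [0,0,0,0,0,0,0.066],
    [0,0,0,0,0,0,0.085],
    [0,0,0,0,0,0,0.085],
    [0,0,0,0,0,-0.0333,0.085],
    [0,0,0,0,0,-0.0833,0.085],
    [0,0,0,0,0,-0.1667,0.085],
    [0,0,0,0,0,-0.2167,0.085],
    [0,0,0,0,0,-0.2167,0.085],
  ],
)

```text
clock: 7.95
eef_pos: [563.2, -13.2, 248.4]
tcp_rot: [3.141, -0.005, -0.0]
contact_force: [-0.2, -1.2, -0.2]
opening: 0.995
grasp_force: 0.0
```

```bash
python3 -c "
from h import *
go(400.5,-327.2,246)"
```

```text
t8.0 at [563.2 -13.2 248.4] [ 3.141 -0.005 -0.   ] -> turn [ 0.0001 -0.005  -0.0002] shift [-0.1627  0.314   0.0016]
```

In the tool's units: 0.314 m / 0.6 = 0.5233, -0.161 m / 0.6 = -0.2683.

Call:
move_arm(
  motion=[
    [0,0,0,-0.0333,0.0667,0,0.085],
    [0,0,0,-0.0833,0.1583,0,0.085],
    [0,0,0,-0.13,0.25,0,0.085],
    [0,0,0,-0.1767,0.3417,0,0.085],
    [0,0,0,-0.2233,0.4333,0,0.085],
    [0,0,0,-0.2583,0.5,0,0.085],
    [0,0,0,-0.2683,0.5233,0,0.085],
    [0,0,0,-0.2683,0.5233,0,0.085],
  ],
)

```text
clock: 8.95
eef_pos: [400.2, -327.2, 244.9]
tcp_rot: [-3.14, 0.001, -0.002]
contact_force: [0.0, 0.1, 0.4]
opening: 0.995
grasp_force: 0.0
```

```bash
cat > fit.py <<'E'
from h import *
def fit(n,W,c,z0,z1,r=50):
    w=W.reshape(-1,3);w=w[(np.hypot(w[:,0]-c[0],w[:,1]-c[1])<r)&(w[:,2]>z0)&(w[:,2]<z1)]
    bb=(w[:,:2].min(0)+w[:,:2].max(0))/2
    print(n,len(w),"z med %.1f"%np.median(w[:,2]),"bbox",np.round(bb,1),np.round(np.ptp(w[:,:2],axis=0),1),"circ",np.round(circ(w),1))
E
python3 - <<'E'
from fit import *
s=sensors.sense()
for n in("top","side"):
    p,d=grab_frame(n);np.savez(n+"3.npz",p=p,d=d);W=cloud(n,d)
    fit(n+" cup",W,(561,-13),148,165)
    fit(n+" liner",W,(400,-327),78,90)
go(400.5,-327.2,50);print(sensors.sense()["contact_force"])
E
```

```text
top cup 103 z med 154.6 bbox [560.9 -13.6] [60.7 61. ] circ [561.2 -13.6  58.5]
top liner 213 z med 82.7 bbox [ 400.1 -327.5] [63.8 65.4] circ [ 400.5 -327.9   55.5]
side cup 136 z med 152.9 bbox [560.  -11.8] [62.4 62.1] circ [561.1 -11.9  58.6]
side liner 169 z med 82.5 bbox [ 400.4 -326.5] [64.4 67.7] circ [ 400.2 -325.6   56.3]
t9.1 at [ 400.9 -326.1  245.3] [-3.141  0.     0.   ] -> turn [-0.001   0.0005  0.0002] shift [-0.0003  0.0013  0.1953]
[ 0.57618854  0.85606547 -0.06648963]
```

Call:
move_arm(
  motion=[
    [0,0,0,0,0.0017,0.0833,0.085],
    [0,0,0,0,0.0017,0.1667,0.085],
    [0,0,0,0,0.0017,0.25,0.085],
    [0,0,0,0,0.0017,0.3033,0.085],
    [0,0,0,0,0.0017,0.3233,0.085],
    [0,0,0,0,0.0017,0.3233,0.085],
    [0,0,0,0,0.0017,0.3233,0.07],
    [0,0,0,0,0.0017,0.3233,0.055],
  ],
  grip_force=30,
)

```text
clock: 10.05
eef_pos: [401.7, -328.7, 53.6]
tcp_rot: [3.14, -0.002, -0.0]
contact_force: [-0.2, 1.3, 4.7]
opening: 0.763
grasp_force: 31.7
```

In the tool's units: -0.215 m / 0.6 = -0.3583, -0.19 m / 0.6 = -0.3167.

Call:
move_arm(
  motion=[
    [0,0,0,0,0,0,0.055],
    [0,0,0,0,0,0,0.055],
    [0,0,0,0,0,-0.0333,0.055],
    [0,0,0,0,0,-0.1167,0.055],
    [0,0,0,0,0,-0.2167,0.055],
    [0,0,0,0,0,-0.3167,0.055],
    [0,0,0,0,0,-0.3583,0.055],
    [0,0,0,0,0,-0.3583,0.055],
  ],
)

```text
clock: 11.05
eef_pos: [401.6, -329.0, 269.9]
tcp_rot: [3.138, -0.005, -0.0]
contact_force: [0.1, -0.2, -0.9]
opening: 0.76
grasp_force: 33.8
```

Run:
```python
from h import *
p,d=grab_frame("side");cv2.imwrite("pics/side4.png",p[:,:,::-1]);go(561,-12.8,270);print(sensors.sense()["grasp_force"],sensors.sense()["contact_force"])
```

```text
t11.1 at [ 400.8 -328.3  267.9] [ 3.14e+00 -2.00e-03 -0.00e+00] -> turn [ 0.0018 -0.0021 -0.0003] shift [ 0.1601 -0.3156 -0.0023]
33.80636416375637 [-0.90815496  0.1320713  -2.32864122]
```

View pics/side4.png

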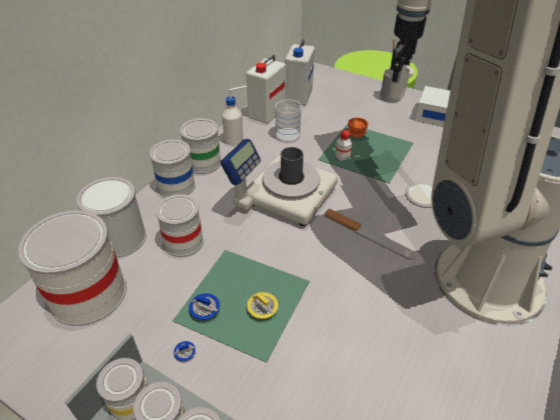

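The cup stands mid-pan at side (291,168). The liner has left its mat and is held up out of sight by the pencil pot; the 65 mm opening matches the collar.

In the tool's units: -0.3155 m / 0.6 = -0.5258, -0.305 m / 0.6 = -0.5083.

Call:
move_arm(
  motion=[
    [0,0,0,0.0333,-0.0667,0,0.055],
    [0,0,0,0.0833,-0.16,0,0.055],
    [0,0,0,0.1283,-0.25,0,0.055],
    [0,0,0,0.175,-0.3417,0,0.055],
    [0,0,0,0.2217,-0.4333,0,0.055],
    [0,0,0,0.2583,-0.5083,0,0.055],
    [0,0,0,0.2675,-0.5258,0.0167,0.055],
    [0,0,0,0.2675,-0.5258,0.0667,0.055],
  ],
)

```text
clock: 12.1
eef_pos: [561.5, -12.0, 225.7]
tcp_rot: [3.141, -0.0, 0.002]
contact_force: [-0.6, -0.7, -1.1]
opening: 0.759
grasp_force: 33.8
```

In the tool's units: 0.003 m / 0.6 = 0.005.

Call:
move_arm(
  motion=[
    [0,0,0,0,0,0.005,0.055],
    [0,0,0,0,0,0.005,0.055],
    [0,0,0,0,0,0.005,0.055],
  ],
)

```text
clock: 12.48
eef_pos: [561.6, -13.2, 224.7]
tcp_rot: [3.142, -0.001, -0.001]
contact_force: [0.2, -0.7, -1.1]
opening: 0.764
grasp_force: 33.8
```

Run:
```python
from h import *
p,d=grab_frame("side");np.savez("side5.npz",p=p,d=d);cv2.imwrite("pics/c5.png",cv2.resize(p[90:230,210:370,::-1],(686,600)));go(561.5,-12.8,135.5)
h=cv2.cvtColor(p,cv2.COLOR_RGB2HSV);W=cloud("side",d)
m=(np.hypot(W[...,0]-561,W[...,1]+13)<40)&(W[...,2]>90)
for r in range(100,190,3):
    c=np.where(m[r])[0]
    if len(c)>2: print(r,c[0],c[-1],(c[0]+c[-1])/2,h[r,(c[0]+c[-1])//2],np.round(W[r,(c[0]+c[-1])//2],0))
```

```text
t12.5 at [561.6 -13.1 224.7] [ 3.142e+00 -1.000e-03 -1.000e-03] -> turn [ 0.0001 -0.0014 -0.0009] shift [-0.0002 -0.0003  0.0892]
100 284 305 294.5 [90 11 23] [549.   7. 329.]
103 286 305 295.5 [140  40  19] [545.   8. 322.]
106 286 304 295.0 [60 10 26] [546.   7. 314.]
109 289 304 296.5 [30 11 45] [572. -46. 270.]
112 286 303 294.5 [30  9 83] [544.  13. 301.]
115 288 303 295.5 [20 31 99] [572. -43. 253.]
118 287 303 295.0 [ 18  37 124] [568. -35. 250.]
121 290 305 297.5 [ 19  32 127] [561. -34. 244.]
124 290 306 298.0 [ 21  36 120] [558. -35. 236.]
127 287 305 296.0 [ 19  36 122] [542.   6. 255.]
130 288 302 295.0 [ 23  36 127] [539.  14. 252.]
133 287 301 294.0 [ 20  38 122] [546.   7. 236.]
136 284 301 292.5 [ 19  33 122] [550.  10. 228.]
139 285 301 293.0 [ 20  31 122] [549.   6. 216.]
142 285 300 292.5 [ 18  35 124] [549.  10. 210.]
145 285 300 292.5 [ 21  33 124] [550.   8. 199.]
148 285 300 292.5 [ 18  37 124] [551.   6. 188.]
151 281 302 291.5 [ 22  32 119] [553.   8. 179.]
154 281 303 292.0 [ 0  6 41] [574. -37. 133.]
157 281 303 292.0 [90 17 44] [575. -38. 121.]
160 281 303 292.0 [140  17  45] [548.  11. 154.]
163 281 303 292.0 [30 13 40] [545.  15. 148.]
166 281 302 291.5 [120  11  45] [547.  16. 137.]
169 281 302 291.5 [105  12  43] [547.  17. 128.]
172 281 302 291.5 [150  12  42] [548.  14. 116.]
175 282 301 291.5 [ 0  6 40] [548.  13. 104.]
178 286 298 292.0 [135  11  45] [545.  12.  95.]
```

View pics/c5.png

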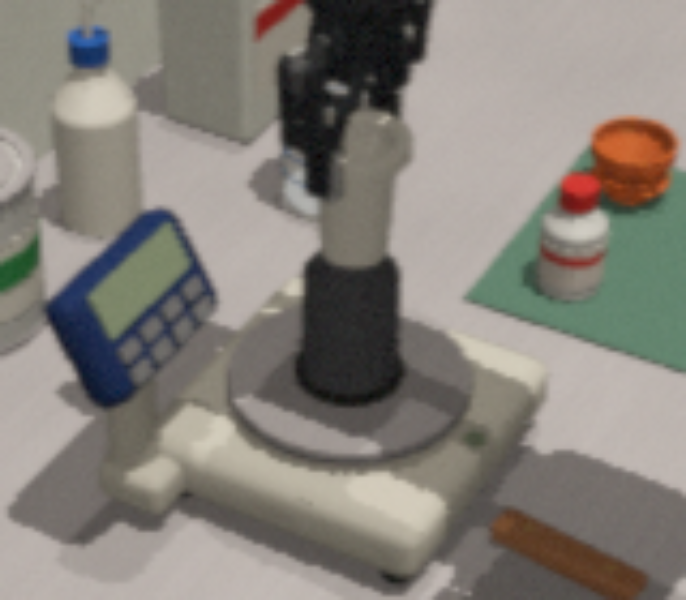

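The liner is upright just over the cup (crop (355,190)) and on its axis. I lower it.

In the tool's units: 0.078 m / 0.6 = 0.13, 0.07 m / 0.6 = 0.1167.

Call:
move_arm(
  motion=[
    [0,0,0,0,0,0.02,0.055],
    [0,0,0,0,0,0.04,0.055],
    [0,0,0,0,0,0.06,0.055],
    [0,0,0,0,0,0.08,0.055],
    [0,0,0,0,0,0.1,0.055],
    [0,0,0,0,0,0.1167,0.055],
    [0,0,0,0,0,0.13,0.055],
    [0,0,0,0,0,0.13,0.055],
  ],
)

```text
clock: 13.52
eef_pos: [560.8, -12.6, 145.1]
tcp_rot: [-3.142, 0.001, -0.0]
contact_force: [-0.2, -0.9, -1.0]
opening: 0.761
grasp_force: 33.8
```

In the tool's units: 0.008 m / 0.6 = 0.0133, 0.006 m / 0.6 = 0.01.

Call:
move_arm(
  motion=[
    [0,0,0,0,0,0.0033,0.055],
    [0,0,0,0,0,0.0067,0.055],
    [0,0,0,0,0,0.01,0.055],
    [0,0,0,0,0,0.0133,0.055],
    [0,0,0,0,0,0.0133,0.055],
  ],
)

```text
clock: 14.15
eef_pos: [561.2, -12.7, 137.8]
tcp_rot: [-3.142, -0.0, -0.0]
contact_force: [-0.7, -0.1, -0.9]
opening: 0.761
grasp_force: 33.9
```

Call:
move_arm(
  motion=[
    [0,0,0,0,0,0.0017,0.055],
    [0,0,0,0,0,0.0033,0.055],
    [0,0,0,0,0,0.0033,0.055],
  ],
)

```text
clock: 14.52
eef_pos: [561.5, -12.8, 137.5]
tcp_rot: [3.141, -0.001, -0.0]
contact_force: [-6.1, -0.1, 17.1]
opening: 0.765
grasp_force: 35.0
```

In the tool's units: 0.001 m / 0.6 = 0.0017.

Call:
move_arm(
  motion=[
    [0,0,0,0,0,0.0017,0.055],
    [0,0,0,0,0,0.0017,0.055],
  ],
)

```text
clock: 14.78
eef_pos: [561.6, -12.7, 137.4]
tcp_rot: [3.141, -0.001, -0.0]
contact_force: [-8.8, 0.0, 26.8]
opening: 0.76
grasp_force: 35.5
```

In the tool's units: -0.125 m / 0.6 = -0.2083, -0.11 m / 0.6 = -0.1833.

Call:
move_arm(
  motion=[
    [0,0,0,0,0,-0.0033,0.055],
    [0,0,0,0,0,-0.0033,0.07],
    [0,0,0,0,0,-0.0033,0.085],
    [0,0,0,0,0,-0.0033,0.085],
    [0,0,0,0,0,-0.0333,0.085],
    [0,0,0,0,0,-0.1,0.085],
    [0,0,0,0,0,-0.1833,0.085],
    [0,0,0,0,0,-0.2083,0.085],
  ],
)

```text
clock: 15.78
eef_pos: [562.9, -12.7, 264.3]
tcp_rot: [3.141, -0.006, -0.0]
contact_force: [-0.3, -0.5, 0.1]
opening: 1.0
grasp_force: 0.0
```

```bash
python3 -c "
from h import *
go(527.3,-393.6,262)"
```

```text
t15.8 at [562.9 -12.7 264.3] [ 3.141 -0.006 -0.   ] -> turn [ 0.0001 -0.006  -0.0002] shift [-0.0355  0.3809  0.0021]
```

In the tool's units: 0.381 m / 0.6 = 0.635, 0.375 m / 0.6 = 0.625.

Call:
move_arm(
  motion=[
    [0,0,0,-0.0067,0.0667,0,0.085],
    [0,0,0,-0.015,0.1667,0,0.085],
    [0,0,0,-0.025,0.2667,0,0.085],
    [0,0,0,-0.0333,0.3667,0,0.085],
    [0,0,0,-0.0417,0.4667,0,0.085],
    [0,0,0,-0.05,0.5667,0,0.085],
    [0,0,0,-0.0567,0.625,0,0.085],
    [0,0,0,-0.0567,0.635,0,0.085],
  ],
)

```text
clock: 16.77
eef_pos: [526.2, -395.7, 259.4]
tcp_rot: [-3.141, 0.001, -0.003]
contact_force: [0.3, 0.5, -0.1]
opening: 0.994
grasp_force: 0.0
```

Run:
```python
from fit import *
for n in("top","side"):
    p,d=grab_frame(n);np.savez(n+"6.npz",p=p,d=d);W=cloud(n,d)
    fit(n+" liner",W,(561,-13),161,180)
    fit(n+" liner",W,(561,-13),165,180)
    fit(n+" funnel",W,(527,-394),46,58,45)
    if n=="side":cv2.imwrite("pics/c6.png",cv2.resize(p[90:230,210:370,::-1],(686,600)))
go(527.2,-393.6,20)
```

```text
top liner 305 z med 167.0 bbox [559.7 -12.7] [65.3 64.8] circ [559.4 -12.9  55.5]
top liner 252 z med 167.4 bbox [559.7 -13.8] [65.3 62.6] circ [559.6 -13.2  55.4]
top funnel 103 z med 50.5 bbox [ 526.8 -394.2] [63.9 65.7] circ [ 527.2 -394.4   63.4]
side liner 231 z med 166.9 bbox [559.  -11.8] [66.1 69. ] circ [558.9  -9.7  56.1]
side liner 179 z med 167.5 bbox [559.4 -10.1] [65.2 65.4] circ [559.2 -10.3  55.6]
side funnel 88 z med 49.7 bbox [ 527.  -392.7] [66.8 72.4] circ [ 527.8 -393.6   64.8]
t16.9 at [ 526.8 -393.7  259.5] [-3.141e+00  1.000e-03 -1.000e-03] -> turn [-0.0007  0.0005 -0.0012] shift [5.000e-04 1.000e-04 2.395e-01]
```

View pics/c6.png

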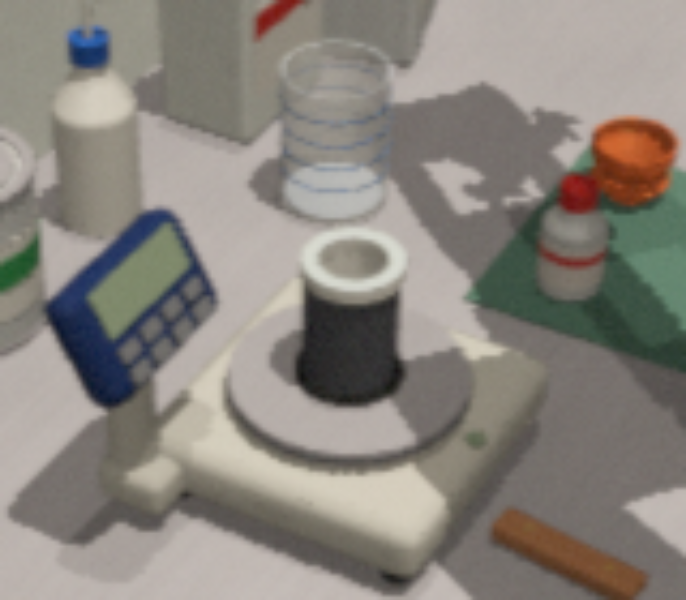

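The liner is home: collar down on the cup rim at crop (353,265), top at about z=167 and level. Now the funnel.

In the tool's units: 0.2395 m / 0.6 = 0.3992, 0.23 m / 0.6 = 0.3833.

Call:
move_arm(
  motion=[
    [0,0,0,0,0,0.0833,0.085],
    [0,0,0,0,0,0.1833,0.085],
    [0,0,0,0,0,0.275,0.085],
    [0,0,0,0,0,0.35,0.085],
    [0,0,0,0,0,0.3833,0.085],
    [0,0,0,0,0,0.3992,0.085],
    [0,0,0,0,0,0.3992,0.085],
    [0,0,0,0,0,0.3992,0.07],
  ],
  grip_force=30,
)

```text
clock: 17.88
eef_pos: [528.1, -394.3, 22.0]
tcp_rot: [3.14, -0.002, -0.0]
contact_force: [0.3, -0.3, 0.7]
opening: 0.821
grasp_force: 0.0
```

Call:
move_arm(
  motion=[
    [0,0,0,0,0,0,0.055],
    [0,0,0,0,0,0,0.055],
    [0,0,0,0,0,0,0.055],
    [0,0,0,0,0,0,0.055],
  ],
)

```text
clock: 18.38
eef_pos: [528.0, -394.4, 22.2]
tcp_rot: [3.14, -0.002, -0.0]
contact_force: [-0.7, 0.9, 6.4]
opening: 0.758
grasp_force: 32.8
```

In the tool's units: -0.24 m / 0.6 = -0.4, -0.235 m / 0.6 = -0.3917.

Call:
move_arm(
  motion=[
    [0,0,0,0,0,-0.0333,0.055],
    [0,0,0,0,0,-0.1,0.055],
    [0,0,0,0,0,-0.1833,0.055],
    [0,0,0,0,0,-0.275,0.055],
    [0,0,0,0,0,-0.3583,0.055],
    [0,0,0,0,0,-0.3917,0.055],
    [0,0,0,0,0,-0.4,0.055],
    [0,0,0,0,0,-0.4,0.055],
  ],
)

```text
clock: 19.38
eef_pos: [526.5, -393.2, 259.1]
tcp_rot: [-3.14, 0.001, -0.0]
contact_force: [0.0, 0.2, -0.9]
opening: 0.761
grasp_force: 34.1
```

```bash
python3 -c "
from h import *
go(559.6,-12.2,250);s=sensors.sense();print(s['grasp_force'],s['opening'])"
```

```text
t19.4 at [ 526.5 -393.2  259.1] [-3.14e+00  1.00e-03 -0.00e+00] -> turn [-0.0011  0.0015 -0.0002] shift [ 0.033  -0.381   0.0094]
34.05598267971072 0.7606748332546487
```

In the tool's units: -0.381 m / 0.6 = -0.635, -0.374 m / 0.6 = -0.6233.

Call:
move_arm(
  motion=[
    [0,0,0,0.0067,-0.0667,0,0.055],
    [0,0,0,0.015,-0.1667,0,0.055],
    [0,0,0,0.025,-0.2667,0,0.055],
    [0,0,0,0.0333,-0.3667,0,0.055],
    [0,0,0,0.0417,-0.4667,0,0.055],
    [0,0,0,0.05,-0.5667,0,0.055],
    [0,0,0,0.0558,-0.6233,0.0333,0.055],
    [0,0,0,0.0558,-0.635,0.0833,0.055],
  ],
)

```text
clock: 20.38
eef_pos: [560.3, -10.2, 208.5]
tcp_rot: [-3.141, 0.001, 0.003]
contact_force: [-0.8, -0.4, -1.7]
opening: 0.76
grasp_force: 34.1
```

In the tool's units: 0.008 m / 0.6 = 0.0133.

Call:
move_arm(
  motion=[
    [0,0,0,0,0,0.0133,0.055],
    [0,0,0,0,0,0.0133,0.055],
    [0,0,0,0,0,0.0133,0.055],
    [0,0,0,0,0,0.0133,0.055],
  ],
)

```text
clock: 20.88
eef_pos: [561.2, -13.2, 203.2]
tcp_rot: [3.142, -0.002, -0.001]
contact_force: [0.2, -0.8, -0.4]
opening: 0.758
grasp_force: 34.1
```

Run:
```python
from h import *
p,d=grab_frame("side");cv2.imwrite("pics/c7.png",cv2.resize(p[90:230,210:370,::-1],(686,600)));go(560.2,-12.2,172)
h=cv2.cvtColor(p,cv2.COLOR_RGB2HSV)
o=(h[...,0]<15)&(h[...,1]>150)&(h[...,2]>60)
w=(h[...,1]<60)&(h[...,2]>110)
for r in range(100,175,2):
    c=np.where(o[r,265:320])[0]+265; e=np.where(w[r,275:310])[0]+275
    print(r,(c[0],c[-1],(c[0]+c[-1])/2) if len(c) else '', (e[0],e[-1]) if len(e) else '')
```

```text
t20.9 at [561.1 -13.1 203.1] [ 3.142e+00 -1.000e-03 -1.000e-03] -> turn [ 0.     -0.0013 -0.0009] shift [-0.0009 -0.0009  0.0311]
100  (np.int64(275), np.int64(281))
102  (np.int64(275), np.int64(281))
104  (np.int64(275), np.int64(309))
106  (np.int64(275), np.int64(309))
108  (np.int64(275), np.int64(309))
110  (np.int64(275), np.int64(309))
112  (np.int64(306), np.int64(309))
114  (np.int64(305), np.int64(309))
116  (np.int64(305), np.int64(309))
118  (np.int64(287), np.int64(309))
120  (np.int64(303), np.int64(309))
122 (np.int64(295), np.int64(296), np.float64(295.5)) (np.int64(303), np.int64(309))
124 (np.int64(286), np.int64(301), np.float64(293.5)) (np.int64(303), np.int64(309))
126 (np.int64(286), np.int64(302), np.float64(294.0)) (np.int64(304), np.int64(309))
128 (np.int64(290), np.int64(303), np.float64(296.5)) (np.int64(305), np.int64(309))
130 (np.int64(290), np.int64(304), np.float64(297.0)) (np.int64(306), np.int64(309))
132 (np.int64(290), np.int64(304), np.float64(297.0)) (np.int64(275), np.int64(309))
134 (np.int64(290), np.int64(303), np.float64(296.5)) (np.int64(
[... 334 characters left out ...]
int64(275), np.int64(309))
144 (np.int64(289), np.int64(299), np.float64(294.0)) (np.int64(275), np.int64(309))
146 (np.int64(288), np.int64(297), np.float64(292.5)) (np.int64(275), np.int64(309))
148  (np.int64(275), np.int64(309))
150  (np.int64(275), np.int64(309))
152  (np.int64(275), np.int64(309))
154  (np.int64(275), np.int64(309))
156  (np.int64(275), np.int64(309))
158  (np.int64(275), np.int64(309))
160  (np.int64(275), np.int64(309))
162  (np.int64(275), np.int64(309))
164  (np.int64(275), np.int64(309))
166  (np.int64(275), np.int64(309))
168  (np.int64(275), np.int64(309))
170  (np.int64(275), np.int64(309))
172  (np.int64(307), np.int64(309))
174  (np.int64(307), np.int64(309))
```

View pics/c7.png

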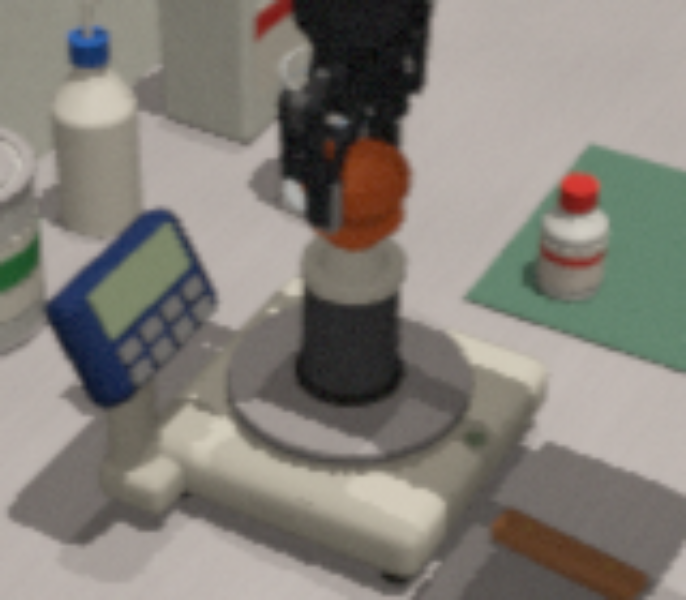

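The funnel is level above the liner mouth (crop (365,195)) and its spout centre at column 292.5 matches the collar's 292.3. I lower it.

In the tool's units: 0.028 m / 0.6 = 0.0467, -0.001 m / 0.6 = -0.0017.

Call:
move_arm(
  motion=[
    [0,0,0,-0.0017,-0.0017,0.0067,0.055],
    [0,0,0,-0.0017,-0.0017,0.015,0.055],
    [0,0,0,-0.0017,-0.0017,0.0233,0.055],
    [0,0,0,-0.0017,-0.0017,0.03,0.055],
    [0,0,0,-0.0017,-0.0017,0.0367,0.055],
    [0,0,0,-0.0017,-0.0017,0.0433,0.055],
    [0,0,0,-0.0017,-0.0017,0.0467,0.055],
    [0,0,0,-0.0017,-0.0017,0.0467,0.055],
  ],
)

```text
clock: 21.92
eef_pos: [559.6, -11.7, 174.1]
tcp_rot: [-3.142, 0.0, -0.0]
contact_force: [0.3, 1.0, -1.3]
opening: 0.761
grasp_force: 34.1
```

In the tool's units: 0.002 m / 0.6 = 0.0033, 0.001 m / 0.6 = 0.0017.

Call:
move_arm(
  motion=[
    [0,0,0,0,0,0.0017,0.055],
    [0,0,0,0,0,0.0033,0.055],
    [0,0,0,0,0,0.0033,0.055],
  ],
)

```text
clock: 22.3
eef_pos: [559.7, -11.7, 172.3]
tcp_rot: [-3.142, -0.0, -0.0]
contact_force: [0.2, 0.5, -0.6]
opening: 0.764
grasp_force: 34.1
```

In the tool's units: 0.0015 m / 0.6 = 0.0025, 0.001 m / 0.6 = 0.0017.

Call:
move_arm(
  motion=[
    [0,0,0,0,0,0.0017,0.055],
    [0,0,0,0,0,0.0025,0.055],
    [0,0,0,0,0,0.0025,0.055],
  ],
)

```text
clock: 22.68
eef_pos: [560.0, -11.7, 172.2]
tcp_rot: [3.141, -0.001, -0.0]
contact_force: [-4.1, 0.3, 12.4]
opening: 0.76
grasp_force: 35.2
```

In the tool's units: 0.001 m / 0.6 = 0.0017.

Call:
move_arm(
  motion=[
    [0,0,0,0,0,0.0017,0.055],
    [0,0,0,0,0,0.0017,0.055],
  ],
)

```text
clock: 22.92
eef_pos: [560.3, -11.7, 172.2]
tcp_rot: [3.141, -0.002, -0.0]
contact_force: [-7.2, -0.3, 20.5]
opening: 0.765
grasp_force: 36.0
```

Seated at the expected height (172). I release and check.

Call:
move_arm(
  motion=[
    [0,0,0,0,0,-0.0033,0.055],
    [0,0,0,0,0,-0.0033,0.07],
    [0,0,0,0,0,-0.0033,0.085],
    [0,0,0,0,0,-0.0033,0.085],
    [0,0,0,0,0,-0.0333,0.085],
    [0,0,0,0,0,-0.0833,0.085],
    [0,0,0,0,0,-0.15,0.085],
    [0,0,0,0,0,-0.1667,0.085],
  ],
)

```text
clock: 23.92
eef_pos: [561.2, -11.7, 273.7]
tcp_rot: [3.141, -0.005, -0.0]
contact_force: [1.0, -0.1, 0.3]
opening: 0.996
grasp_force: 0.0
```

```bash
python3 -c "
from h import *
go(531.5,426,272,0.14)"
```

```text
t23.9 at [561.2 -11.7 273.7] [ 3.141 -0.005 -0.   ] -> turn [ 0.0005 -0.0053 -0.1402] shift [-0.0298 -0.4377  0.0015]
```

In the tool's units: -0.438 m / 0.6 = -0.73, -0.4 m / 0.6 = -0.6667, -0.14 rad / 2 = -0.07.

Call:
move_arm(
  motion=[
    [0,0,0,-0.0033,-0.0667,0,0.085],
    [0,0,-0.02,-0.01,-0.1667,0,0.085],
    [0,0,-0.04,-0.0167,-0.2667,0,0.085],
    [0,0,-0.06,-0.0233,-0.3667,0,0.07],
    [0,0,-0.07,-0.03,-0.4667,0,0.05],
    [0,0,-0.07,-0.0367,-0.5667,0,0.04],
    [0,0,-0.07,-0.0433,-0.6667,0,0.04],
    [0,0,-0.07,-0.0483,-0.73,0,0.04],
  ],
)

```text
clock: 24.92
eef_pos: [529.9, 429.0, 269.6]
tcp_rot: [-3.142, 0.0, 0.141]
contact_force: [-0.4, 0.0, 0.0]
opening: 0.465
grasp_force: 0.0
```

Run:
```python
from fit import *
for n in("top","side"):
    p,d=grab_frame(n);np.savez(n+"8.npz",p=p,d=d);W=cloud(n,d)
    fit(n+" funnel",W,(560,-12),194,212,45)
    fit(n+" handle",W,(531,426),44,58,28)
    if n=="side":cv2.imwrite("pics/c8.png",cv2.resize(p[90:230,210:370,::-1],(686,600)))
go(531.5,426,29,.14)
```

```text
top funnel 112 z med 201.0 bbox [559.3 -11.6] [64.  65.5] circ [558.9 -12.   63.4]
top handle 49 z med 51.0 bbox [531.  425.9] [30.5 11.8] circ [530.9 426.3  20.5]
side funnel 163 z med 198.7 bbox [559.3 -10.7] [67.1 70.4] circ [559.2 -10.3  63.9]
side handle 76 z med 49.9 bbox [531.5 426.9] [34.  13.3] circ [531.2 426.6  21.2]
t25.0 at [529.6 430.  269.2] [-3.141e+00  1.000e-03  1.430e-01] -> turn [-0.0009  0.0005  0.0031] shift [0.0014 0.0044 0.2402]
```

View pics/c8.png

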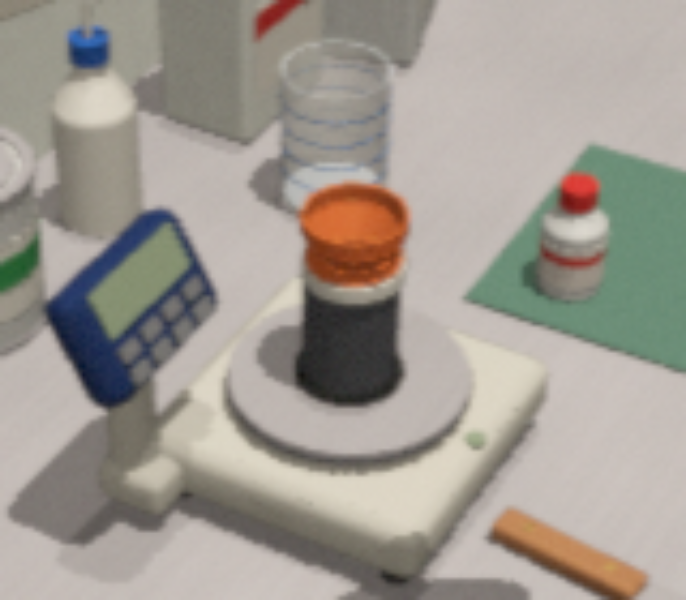

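The funnel is home on the liner: level at crop (355,230), rim z about 201, axis within 1 mm. I go down over the blue handle, stopping partway.

In the tool's units: 0.17 m / 0.6 = 0.2833, 0.15 m / 0.6 = 0.25.

Call:
move_arm(
  motion=[
    [0,0,0,0.0017,0,0.0833,0.04],
    [0,0,0,0.0017,0,0.1833,0.04],
    [0,0,0,0.0017,0,0.25,0.04],
    [0,0,0,0.0017,0,0.2833,0.04],
    [0,0,0,0.0017,0,0.2833,0.04],
    [0,0,0,0.0017,0,0.2833,0.04],
  ],
)

```text
clock: 25.78
eef_pos: [532.8, 427.0, 101.7]
tcp_rot: [-3.14, -0.002, 0.14]
contact_force: [-0.1, 0.5, -0.1]
opening: 0.47
grasp_force: 0.0
```

```bash
python3 -c "
from h import *
go(531.3,426.4,28,.14)"
```

```text
t25.8 at [532.8 427.  101.7] [-3.14e+00 -2.00e-03  1.40e-01] -> turn [-0.0013 -0.0023 -0.0004] shift [-0.0018  0.0005  0.0737]
```

In the tool's units: 0.073 m / 0.6 = 0.1217, 0.0005 m / 0.6 = 0.0008.

Call:
move_arm(
  motion=[
    [0,0,0,-0.0017,0.0008,0.05,0.04],
    [0,0,0,-0.0017,0.0008,0.0917,0.04],
    [0,0,0,-0.0017,0.0008,0.1133,0.04],
    [0,0,0,-0.0017,0.0008,0.1217,0.04],
    [0,0,0,-0.0017,0.0008,0.1217,0.04],
    [0,0,0,-0.0017,0.0008,0.1217,0.025],
    [0,0,0,-0.0017,0.0008,0.1217,0.005],
    [0,0,0,-0.0017,0.0008,0.1217,0.005],
  ],
  grip_force=30,
)

```text
clock: 26.78
eef_pos: [531.2, 426.2, 27.5]
tcp_rot: [-3.141, -0.001, 0.14]
contact_force: [0.2, 0.8, 3.6]
opening: 0.11
grasp_force: 33.8
```

Call:
move_arm(
  motion=[
    [0,0,0,0,0,0,0.005],
    [0,0,0,0,0,0,0.005],
    [0,0,0,0,0,0,0.005],
  ],
)

```text
clock: 27.15
eef_pos: [531.1, 426.2, 27.4]
tcp_rot: [-3.141, -0.001, 0.14]
contact_force: [-0.5, 0.4, 5.5]
opening: 0.114
grasp_force: 34.1
```

Gripped on the 10 mm handle (opening 9.7 mm). I lift.

Call:
move_arm(
  motion=[
    [0,0,0,0,0,-0.0333,0.005],
    [0,0,0,0,0,-0.1,0.005],
    [0,0,0,0,0,-0.2,0.005],
    [0,0,0,0,0,-0.3,0.005],
    [0,0,0,0,0,-0.3833,0.005],
    [0,0,0,0,0,-0.425,0.005],
    [0,0,0,0,0,-0.4333,0.005],
    [0,0,0,0,0,-0.4333,0.005],
  ],
)

```text
clock: 28.15
eef_pos: [530.4, 425.5, 286.3]
tcp_rot: [3.141, 0.001, 0.14]
contact_force: [0.0, 0.8, -1.4]
opening: 0.108
grasp_force: 33.2
```

```bash
python3 -c "
from h import *
go(559.2,-11.4,286,.14)"
```

```text
t28.1 at [530.4 425.5 286.3] [3.141e+00 1.000e-03 1.400e-01] -> turn [ 0.0004  0.0007 -0.0003] shift [-0.0324  0.4366  0.0005]
```

In the tool's units: 0.4366 m / 0.6 = 0.7277, 0.4 m / 0.6 = 0.6667.

Call:
move_arm(
  motion=[
    [0,0,0,-0.005,0.0667,0,0.005],
    [0,0,0,-0.0117,0.1667,0,0.005],
    [0,0,0,-0.02,0.2667,0,0.005],
    [0,0,0,-0.0283,0.3667,0,0.005],
    [0,0,0,-0.035,0.4667,0,0.005],
    [0,0,0,-0.0433,0.5667,0,0.005],
    [0,0,0,-0.05,0.6667,0,0.005],
    [0,0,0,-0.0542,0.7277,0,0.005],
  ],
)

```text
clock: 29.15
eef_pos: [558.3, -13.6, 284.9]
tcp_rot: [-3.141, 0.003, 0.138]
contact_force: [0.1, -0.1, -1.4]
opening: 0.108
grasp_force: 33.2
```

In the tool's units: 0.045 m / 0.6 = 0.075, 0.04 m / 0.6 = 0.0667.

Call:
move_arm(
  motion=[
    [0,0,0,0,0,0.0333,0.005],
    [0,0,0,0,0,0.0667,0.005],
    [0,0,0,0,0,0.075,0.005],
    [0,0,0,0,0,0.075,0.005],
    [0,0,0,0,0,0.075,0.005],
  ],
)

```text
clock: 29.78
eef_pos: [559.8, -10.8, 242.3]
tcp_rot: [3.141, -0.001, 0.14]
contact_force: [0.2, -0.8, -0.1]
opening: 0.111
grasp_force: 33.2
```

Run:
```python
from h import *
p,d=grab_frame("side");cv2.imwrite("pics/c9.png",cv2.resize(p[70:210,210:370,::-1],(686,600)));go(559.2,-11.4,209.5,.14)
h=cv2.cvtColor(p,cv2.COLOR_RGB2HSV)
for nm,m in(("blue",(h[...,0]>100)&(h[...,0]<130)&(h[...,1]>130)&(h[...,2]>40)),("or",(h[...,0]<15)&(h[...,1]>150)&(h[...,2]>50))):
    m[:,:268]=0;m[:,325:]=0;r,c=np.where(m[90:175]);print(nm,len(r),c.min(),c.max(),(c.min()+c.max())/2,r.min()+90,r.max()+90)
```

```text
t29.8 at [559.8 -10.9 242.4] [ 3.141e+00 -1.000e-03  1.400e-01] -> turn [ 0.0002 -0.0009  0.0001] shift [-0.0007  0.0004  0.0329]
blue 76 279 303 291.0 119 135
or 425 270 304 287.0 90 156
```

View pics/c9.png

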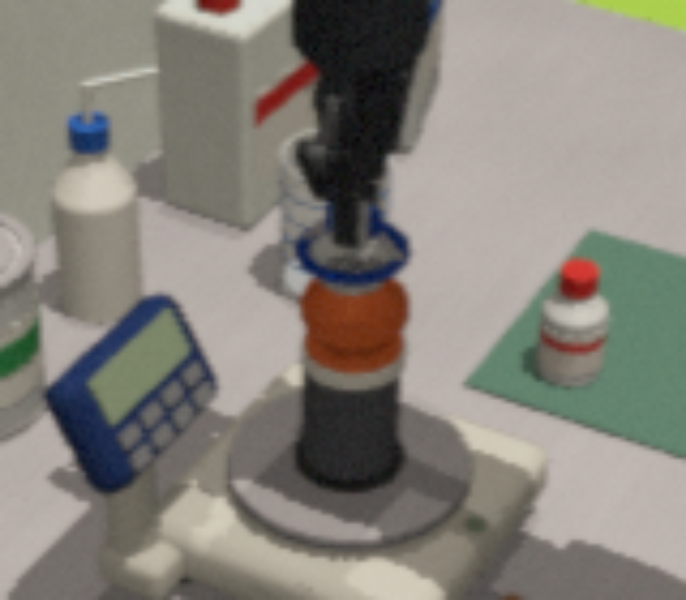

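The blue strainer hangs level above the funnel (ring centre crop (353,252), funnel centre (355,315)), aligned within 1 mm. I lower it.

In the tool's units: 0.03 m / 0.6 = 0.05, 0.0005 m / 0.6 = 0.0008.

Call:
move_arm(
  motion=[
    [0,0,0,-0.0012,0.0008,0.0083,0.005],
    [0,0,0,-0.0012,0.0008,0.0167,0.005],
    [0,0,0,-0.0012,0.0008,0.025,0.005],
    [0,0,0,-0.0012,0.0008,0.0333,0.005],
    [0,0,0,-0.0012,0.0008,0.0417,0.005],
    [0,0,0,-0.0012,0.0008,0.0483,0.005],
    [0,0,0,-0.0012,0.0008,0.05,0.005],
    [0,0,0,-0.0012,0.0008,0.05,0.005],
  ],
)

```text
clock: 30.82
eef_pos: [558.9, -11.6, 211.8]
tcp_rot: [-3.142, 0.0, 0.14]
contact_force: [-0.4, -0.0, 0.2]
opening: 0.108
grasp_force: 33.2
```

In the tool's units: 0.002 m / 0.6 = 0.0033, 0.001 m / 0.6 = 0.0017.

Call:
move_arm(
  motion=[
    [0,0,0,0,0,0.0017,0.005],
    [0,0,0,0,0,0.0033,0.005],
    [0,0,0,0,0,0.0033,0.005],
  ],
)

```text
clock: 31.2
eef_pos: [558.8, -11.6, 209.7]
tcp_rot: [-3.142, 0.0, 0.14]
contact_force: [0.4, -0.2, -0.2]
opening: 0.109
grasp_force: 33.2
```

In the tool's units: 0.0015 m / 0.6 = 0.0025, 0.001 m / 0.6 = 0.0017.

Call:
move_arm(
  motion=[
    [0,0,0,0,0,0.0017,0.005],
    [0,0,0,0,0,0.0025,0.005],
    [0,0,0,0,0,0.0025,0.005],
  ],
)

```text
clock: 31.58
eef_pos: [559.2, -11.6, 209.4]
tcp_rot: [3.141, -0.001, 0.14]
contact_force: [-2.8, -0.3, 8.4]
opening: 0.11
grasp_force: 34.5
```

In the tool's units: 0.001 m / 0.6 = 0.0017.

Call:
move_arm(
  motion=[
    [0,0,0,0,0,0.0017,0.005],
    [0,0,0,0,0,0.0017,0.005],
  ],
)

```text
clock: 31.82
eef_pos: [559.5, -11.6, 209.4]
tcp_rot: [3.141, -0.002, 0.14]
contact_force: [-5.9, 0.8, 16.2]
opening: 0.114
grasp_force: 35.6
```

Seated at the predicted 209.4. I release and retreat.

In the tool's units: -0.11 m / 0.6 = -0.1833, -0.002 m / 0.6 = -0.0033.

Call:
move_arm(
  motion=[
    [0,0,0,0,0,-0.0033,0.005],
    [0,0,0,0,0,-0.0033,0.02],
    [0,0,0,0,0,-0.0033,0.04],
    [0,0,0,0,0,-0.0033,0.04],
    [0,0,0,0,0,-0.025,0.04],
    [0,0,0,0,0,-0.0833,0.04],
    [0,0,0,0,0,-0.1667,0.04],
    [0,0,0,0,0,-0.1833,0.04],
  ],
)

```text
clock: 32.83
eef_pos: [560.6, -11.7, 321.8]
tcp_rot: [3.141, -0.006, 0.14]
contact_force: [0.3, 0.1, 0.1]
opening: 0.467
grasp_force: 0.0
```

In the tool's units: 0.2 m / 0.6 = 0.3333, 0.14 m / 0.6 = 0.2333.

Call:
move_arm(
  motion=[
    [0,0,0,-0.05,0.0667,0,0.04],
    [0,0,0,-0.0833,0.15,0,0.04],
    [0,0,0,-0.1333,0.2333,0,0.04],
    [0,0,0,-0.1667,0.3,0,0.04],
    [0,0,0,-0.2,0.3333,0,0.04],
    [0,0,0,-0.2,0.3333,0,0.04],
    [0,0,0,-0.2,0.3333,0,0.04],
  ],
)

```text
clock: 33.7
eef_pos: [468.1, -225.9, 317.3]
tcp_rot: [-3.141, -0.0, 0.139]
contact_force: [-0.2, 0.2, -0.0]
opening: 0.466
grasp_force: 0.0
```

Run:
```python
from fit import *
for n in("top","side"):
    p,d=grab_frame(n);W=cloud(n,d)
    fit(n+" ring",W,(559,-12),199,213,45)
    fit(n+" handle",W,(559,-12),226,245,30)
    if n=="side":cv2.imwrite("pics/c10.png",cv2.resize(p[70:230,210:370,::-1],(600,600)))
```

```text
top ring 313 z med 204.9 bbox [560.  -12.4] [65.8 67.9] circ [560.  -11.6  60.4]
top handle 64 z med 232.8 bbox [559.7 -11.5] [30.9 12.3] circ [559.9 -11.8  20. ]
side ring 179 z med 204.8 bbox [561.2  -8.2] [70.1 70.9] circ [559.2  -8.4  60.2]
side handle 61 z med 230.9 bbox [560. -11.] [34.1 17.6] circ [560.  -11.4  22.5]
```

View pics/c10.png

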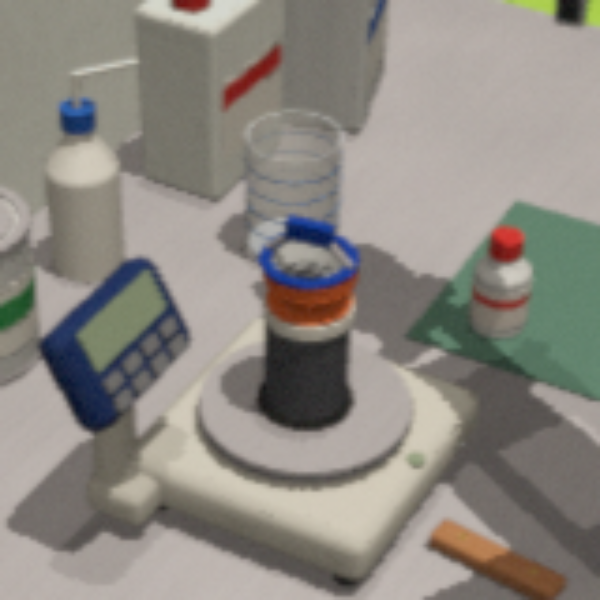

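The full stack is straight and level, with the blue ring flat on the funnel rim (crop (310,265)), ring at z about 205 and handle top at about 233. I hand it in.

```bash
python3 -c "
from rig import order
print(order.sign_off())"
```

```text
the job is handed in; nothing more can be done
None
```

The cup, liner, funnel and blue strainer are stacked level in the middle of the scale's pan, and the job was handed in at about 34 s of the 131 s allowed; sign-off returned no verdict.

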